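# Show a check-valve ball to the inspection camera from two sides

## Robot

A 6-joint arm with a two-finger parallel gripper is mounted at the origin on a cart in front of the work surface, level with it; the furniture and walls round the work are solid. World frame = base frame: x ahead of the robot, y to its left, z up, the work surface at z = 0. Lengths are in m, angles in degrees, forces in N, time in s.
With the tool pointing down it reaches from about 0.4 to 0.825 m from the base axis. Payload 7 kg.
Tool frame: the origin (TCP) lies midway between the tips of the shut fingers; the grasp point (between the pads) lies r.grip_depth behind it (r.grip_depth is the distance from the TCP to the grasp point, in m); z points along the fingers, y is the direction in which the jaws open and shut (so a half turn about z gives the same grasp; the last joint's range is limited). The gripper opens to 88 mm and grips with 3 to 60 N. Pads are 19 mm wide; open, the fingers measure 130 mm over their backs; the gripper's body (78 mm by 193 mm) begins 47 mm behind the grasp point.
Start: joints at [90.361, 20.546, 0.682, 0, -70.136, -16.507], TCP at [0.188, 0.648, 0.205] pointing down, gripper open.
Joint ranges: [-176.03, 176.03], [-82.01, 121.73], [-58.28, 71.71], [-173.87, 95.51], [-174.79, -0.11], [-173.66, 173.66]. Speed limits (degrees/s): [136.94, 136.94, 172.46, 180, 180, 180].

## Interface

Orientations are given as [roll, pitch, yaw] about the fixed x, y, z axes, in that order (R = Rz(yaw) Ry(pitch) Rx(roll)).
In Python, from plant import r, imaging, close_job gives the robot as it stands.
- The arm moves only by the tool step_arm, never from a script. Its argument "commands" is a list of rows, each a list of 2 entries, a list of its own where there are three numbers: the shift along the tool's x, y, z in mm, then the turn about the tool's z in degrees. In form: [[[x, y, z], twist], ...]. A call has 1 to 20 rows; each row shifts and turns the commanded pose from where the row before left it, along the tool's axes as they then stand; what a row does not reach is not made up. A row lasts 1/8 s, in which the tool goes at most 62.5 mm and 10.7 degrees, less where a joint would pass 70% of its speed; a pose out of reach is approached as far as the arm can. A call with a gripper value outside its range is refused whole. "gripper" is the closure, from 0 (fully open) to 1 (shut), set as the call begins (left out, the last holds). The fingers move at their own pace and stop on an object; "grip_force" is the grip in N (left out, the last holds). Time passes only in rows, so rows that do not move let the fingers close. It gives the time, the measured TCP pose, the force and the opening at its end, in the units of the state.
- r.get_state(): the state, without advancing time (a new reading comes with each control period).
- imaging.capture(name): name is "side" or "top"; returns a dict with "img" (480x640x3 uint8, red, green, blue), "z_map" (480x640 float32, m along the optical axis (not along the pixel's ray), 0 where there is no reading), "vfov" (degrees; the focal length in pixels is half the picture's height over the tangent of half this angle, whatever the lens; pixels are square), "cx", "cy" (the principal point, pixels), "extrinsics" (4x4, takes a point from camera to world coordinates). Camera axes: x right, y down, z forward; pixel columns grow to the right and rows downward; lengths in m; the calibration is good to about 2 mm. A picture is of the moment at which its call begins.
- close_job(): hands the job in, once; it reports no verdict.
The state is a dict: "time_s": time; "joints": joint angles; "qd": joint speeds; "joint_torque": joint torques, N m; "tcp_pos": TCP position; "eef_rot": TCP orientation; "contact_force": force on the tool from outside, world axes, zero at the start; "moment": the same for the moment, N m; "gripper_width": finger opening in m.
Only numpy, scipy, OpenCV 4.12 (cv2) and the standard library are available. Lean on these libraries where they do the work, as an engineer would, in place of code of your own. Each camera call takes 0.05 s, during which the arm holds its last target.

## Task

Lift the inspection dish by its red grip with the steel check-valve ball lying loose in it, and hold it in the air centred above the yellow spot of the camera stand, level, with the ball at the height of the lens and the orange tab facing the lens squarely, still for two seconds. Then give the dish a quarter turn so that the green tab faces the lens squarely, and finish there, still holding the dish steady in the air above the spot at the same height. Keep the dish level and the ball in its middle all the way, do not touch the ball, and leave the camera stand and the other parts alone.

Things in the scene. Friction and masses are not known exactly. Their poses are not given: they have to be found in the camera images.
- dish: Round aluminium dish, 132 mm across, rim 22 mm high, loose, 0.3 kg. Origin: centre of its underside, z up. Inside, a shallow cone (9 to 10 degrees) falls to the middle, 4 mm above the underside. Orange tab on the rim at its +x, green tab at +y, 26 mm wide. A thin steel bail arches over it, feet on the rim at 45 and 225 degrees from +x, with a red grip block on top. Yaw starts within 0.8 rad of 0.
- handle (a point): Centre of the red grip block on the bail, 115 mm straight above the dish's origin. The block is 44 mm long along the diagonal 45 degrees from the dish's +x towards +y, 16 mm thick across it (fingers close along the direction 135 degrees from +x), 38 mm high (96 to 134 mm above the underside). Axes as the dish's.
- orange_tab (a point): Outer end of the orange tab, 81 mm from the dish's centre along its +x, 17 mm above the underside. Axes as the dish's.
- green_tab (a point): Outer end of the green tab, 81 mm from the dish's centre along its +y, 17 mm above the underside; seen from above it is a quarter turn anticlockwise from the orange one. Axes as the dish's.
- valve_ball_center (a point): Centre of the loose polished steel ball, 32 mm in diameter, 0.13 kg, that lies in the middle of the dish; at rest its centre is 20 mm above the dish's underside. It leaves the middle if the dish tilts more than about 8 degrees or is accelerated sideways by more than about 1.5 m/s2.
- camera_stand: Fixed stand of an inspection camera. Origin under the column, on the cart top, z up; the camera looks level along the stand's -x. Base plate 100 mm wide, 5 mm high, x = +50 to -230 mm; camera head a grey box 46 mm wide, x = -24 to +40 mm, top 165 mm above the cart top, black lens to x = -54 mm. Place varies, yaw within 0.4 rad of 0.
- lens (a point): Centre of the lens's front glass, 140 mm above the cart top, 54 mm from the stand's origin along its -x. Axes as the stand's.
- spot (a point): Centre of the yellow round spot (72 mm across) on the base plate, 180 mm from the stand's origin along its -x (126 mm in front of the lens), 5 mm above the cart top. Axes as the stand's.
- gauge: Pressure gauge lying on its back, black rim and white face, 88x63x24 mm, loose bystander; origin at the centre of its underside.
- plug: Brass hex pipe plug, 41x35x31 mm, loose bystander; origin at the centre of its underside.
- cap: Brass pipe cap, 41x47x25 mm, loose bystander; origin at the centre of its underside.

How it is judged (in metres and radians):
On the way:
1. the dish is held above the spot, ball at lens height, orange tab facing the lens, level and still for a second (horizontal distance between dish and spot below 0.025 m and z of valve_ball_center in the frame of lens between -0.02 and 0.02 m and angle between the x axis of dish and the x axis of camera_stand, either way round below 0.2 rad and x of orange_tab in the frame of camera_stand above -0.14 m and angle between dish's own z axis and vertical below 0.1 rad and distance between valve_ball_center and dish below 0.03 m and horizontal distance between valve_ball_center and dish below 0.012 m and contact force between the fingers and dish above 1 N and linear speed of dish below 0.04 m/s and angular speed of dish below 0.2 rad/s), for 1 s.
At the end, for the whole second after the job is handed in: Fingers hold the dish in the air: centre within 25 mm of above the spot, ball within 20 mm of lens height and 12 mm of the dish's middle, green tab to the lens within 0.2 rad, tilt under 0.1 rad, at rest, not touching the stand; gauge, plug and cap moved less than 30 mm (horizontal distance between dish and spot below 0.025 m and z of valve_ball_center in the frame of lens between -0.02 and 0.02 m and angle between the y axis of dish and the x axis of camera_stand, either way round below 0.2 rad and x of green_tab in the frame of camera_stand above -0.14 m and angle between dish's own z axis and vertical below 0.1 rad and distance between valve_ball_center and dish below 0.03 m and horizontal distance between valve_ball_center and dish below 0.012 m and contact force between the fingers and dish above 1 N and linear speed of dish below 0.04 m/s and angular speed of dish below 0.2 rad/s and contact force between dish and camera_stand below 0.3 N and distance of each of gauge, plug, cap from where it was at the start of the episode below 0.03 m); the arm keeps its last pose, push and grip.
It fails at once if the ball runs more than 25 mm away from the middle of the dish (horizontal distance between valve_ball_center and dish above 0.025 m).
It fails at once if the dish is tilted by more than 0.25 rad (angle between dish's own z axis and vertical above 0.25 rad).
It fails at once if the robot touches the ball (contact force between any of the arm, the fingers and valve_ball above 0.5 N).
It fails at once if something knocks against the camera stand (contact force between camera_stand and anything else above 2 N).
It fails at once if the gauge, plug or cap is pushed from its place (distance of any of gauge, plug, cap from where it was at the start of the episode above 0.03 m).
It also fails if it takes over 48 s, if anything falls off the work surface, if the arm or the gripper's body presses on something with over 40 N, if the wrist force passes 120 N, or if a joint passes its speed limit or range.

## Working session

There is one attempt and no reset: what is moved stays moved. The work goes in short steps, Python scripts to look and compute and a tool call to move; the robot and the scene stay as the last step left them, time stands still between calls to the robot, and variables do not carry over. Pictures are saved under pics/ and viewed, and the job is handed in when it is done.

Besides the shell and the picture viewer there is one more tool, called after ">>>" as name(argument=value, ...) on one line, values as JSON. step_arm: Moves the arm, as the interface text tells. Its arguments: {"type":"object","properties":{"commands":{"type":"array","items":{"type":"array"}},"gripper":{"type":"number"},"grip_force":{"type":"number"}},"required":["commands"]}

```bash
mkdir -p pics; ls
python3 - <<'E'
from plant import r, imaging
import cv2,numpy as np
print(r.get_state(), r.grip_depth)
for n in ("side","top"):
    c=imaging.capture(n); cv2.imwrite(f"pics/{n}0.png",c["img"][:,:,::-1]); np.savez(f"{n}0.npz",**c)
    print(n,c["vfov"],c["cx"],c["cy"],np.round(c["extrinsics"],4).tolist())
E
```

```text
pics
{'time_s': 0.0, 'joints': array([ 9.03615113e+01,  2.05906751e+01,  6.32559779e-01, -1.95412151e-02,
       -7.01362383e+01, -1.65085061e+01]), 'qd': array([ 0.10588262,  0.03953925,  0.00211809, -0.00335951,  0.03713246,
       -0.03941884]), 'joint_torque': array([ 3.00504162e-04, -5.82720780e+01,  2.93054241e+01,  6.99713320e+00,
        6.78488650e-03, -1.61648632e-04]), 'tcp_pos': array([0.18758785, 0.64784929, 0.2038239 ]), 'eef_rot': array([ 1.79904316e+02, -9.20114181e-03, -1.61536421e+01]), 'contact_force': array([-0.19191608, -0.86504583,  0.42203971]), 'moment': array([ 0.00285118, -0.00295957, -0.00906847]), 'gripper_width': 0.0874626403021935} 0.0188
side 53.96297391797485 321.117664877486 233.60672373455256 [[0.9977, -0.0273, 0.0627, 0.4386], [-0.0683, -0.3597, 0.9306, -0.9596], [-0.0028, -0.9327, -0.3607, 0.4693], [0.0, 0.0, 0.0, 1.0]]
top 54.68782667175876 313.58720211761346 247.23826593860628 [[-0.0128, -0.9899, 0.1413, 0.3908], [-0.9997, 0.0154, 0.0173, -0.0042], [-0.0193, -0.1411, -0.9898, 0.9474], [0.0, 0.0, 0.0, 1.0]]
```

View pics/side0.png

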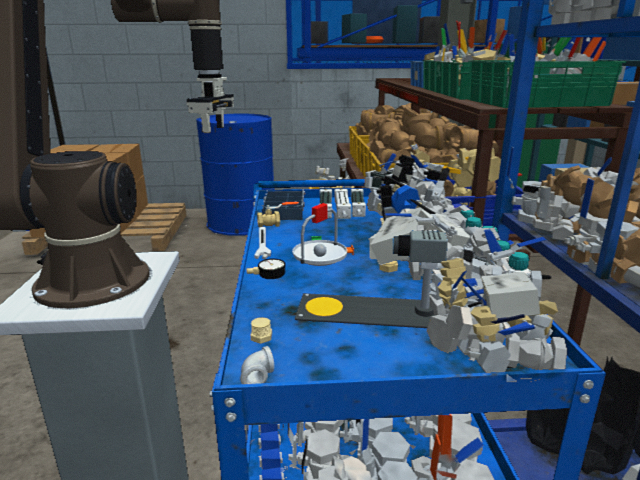

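View pics/top0.png

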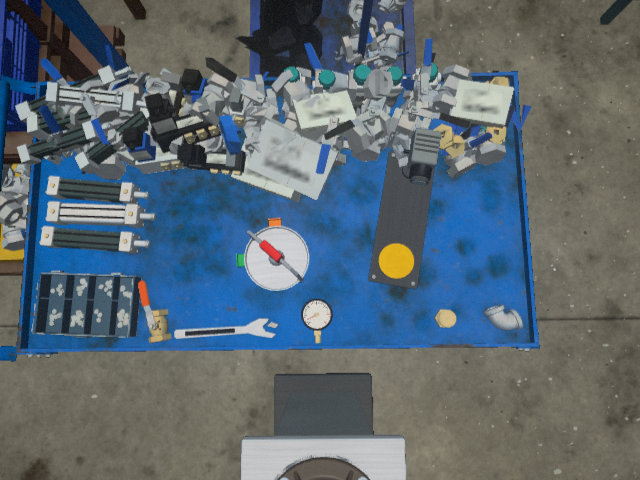

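The top view shows the dish centred near (276,258), with the orange tab at (275,222), the green tab at (240,260) and the red grip at (270,250). The spot is at (396,261), the camera head near (425,150), the gauge at (317,314) and the plug at (446,319). The brass cap is probably the item near (158,325).

```bash
cat > h.py <<'E'
import numpy as np,cv2
def pts(c):
    f=240/np.tan(np.radians(float(c["vfov"]))/2); z=c["z_map"]; v,u=np.mgrid[:480,:640]
    P=np.stack([(u-c["cx"])/f*z,(v-c["cy"])/f*z,z],-1)
    E=c["extrinsics"]; return P@E[:3,:3].T+E[:3,3]
def masks(c):
    h=cv2.cvtColor(c["img"],cv2.COLOR_RGB2HSV).astype(int); H,S,V=h[...,0],h[...,1],h[...,2]
    return dict(red=((H<4)|(H>176))&(S>180)&(V>90),orange=(H>6)&(H<18)&(S>180)&(V>150),yellow=(H>20)&(H<28)&(S>200)&(V>170),green=(H>50)&(H<75)&(S>150)&(V>80))
def report(c,roi):
    P=pts(c); u0,u1,v0,v1=roi; R=np.zeros((480,640),bool);R[v0:v1,u0:u1]=1;R&=c["z_map"]>0
    for k,m in masks(c).items():
        m=m&R
        if m.sum()<5: print(k,m.sum());continue
        Q=P[m]; vv,uu=np.nonzero(m)
        print(k,m.sum(),"px",uu.mean().round(1),vv.mean().round(1),"med",np.median(Q,0).round(4),"min",Q.min(0).round(4),"max",Q.max(0).round(4))
E
python3 - <<'E'
from h import *
for n,roi in (("top",(220,440,200,300)),("side",(250,380,190,330))):
    c=dict(np.load(n+"0.npz")); print(n); report(c,roi)
c=dict(np.load("top0.npz"));P=pts(c)
# red grip axis
m=masks(c)["red"]; m[:, :220]=0; m[:,330:]=0;m[:200]=0;m[300:]=0
Q=P[m];Q=Q[Q[:,2]>.125];x=Q[:,:2]-Q[:,:2].mean(0);w,V=np.linalg.eigh(x.T@x);print("redtop",Q.mean(0),np.degrees(np.arctan2(*V[::-1,1])), np.ptp(x@V,axis=0))
# plane-intersect for pixel centroids
f=240/np.tan(np.radians(float(c["vfov"]))/2)
def hit(u,v,z):
    E=c["extrinsics"];d=E[:3,:3]@np.array([(u-c["cx"])/f,(v-c["cy"])/f,1]);return E[:3,3]+d*(z-E[2,3])/d[2]
# plate: dark gray, z~.005
g=c["img"].astype(int);d=(g.max(2)-g.min(2)<15)&(g.max(2)<90);d[:,:360]=0;d[:,440:]=0;d[:180]=0;d[290:]=0
d|=masks(c)["yellow"]
d=cv2.morphologyEx(d.astype(np.uint8),cv2.MORPH_OPEN,np.ones((5,5)))
d=cv2.morphologyEx(d,cv2.MORPH_CLOSE,np.ones((9,9)))
L=[];R=[]
for v in range(200,270,5):
    u=np.nonzero(d[v])[0]
    if len(u): L.append(hit(u.min()-.5,v,.005));R.append(hit(u.max()+.5,v,.005))
for A in (L,R):
    A=np.array(A);k=np.polyfit(A[:,0],A[:,1],1);print("plate edge yaw",np.degrees(np.arctan(k[0])),k,np.abs(np.polyval(k,A[:,0])-A[:,1]).max())
# camera head top
m=(abs(P[...,2]-.165)<.008);m[:,:395]=0;m[:,450:]=0;m[:110]=0;m[190:]=0
vv,uu=np.nonzero(m);print("head",m.sum(),cv2.minAreaRect(P[m][:,:2].astype(np.float32)))
# dish rim circle
m=(abs(P[...,2]-.022)<.006);m[:,:225]=0;m[:,330:]=0;m[:215]=0;m[300:]=0
Q=P[m][:,:2].astype(np.float32);print("rim",m.sum(),cv2.minEnclosingCircle(Q))
w=((g.min(2)>150)&(g.max(2)-g.min(2)<30));w[:,:235]=0;w[:,320:]=0;w[:222]=0;w[295:]=0
cn=max(cv2.findContours(w.astype(np.uint8),0,2)[0],key=cv2.contourArea);e=cv2.fitEllipse(cv2.convexHull(cn));print(e,hit(*e[0],.022))
# overall height map of stuff
H=np.where(c["z_map"]>0,P[...,2],0)
for y0 in np.arange(-.4,.5,.1):
    print(round(y0,1),[round(float(H[(abs(P[...,1]-y0)<.05)&(abs(P[...,0]-x0)<.025)].max(initial=0)),2) for x0 in np.arange(.25,.8,.05)])
E
```

```text
top
red 164 px 269.9 249.9 med [0.5034 0.0875 0.1337] min [0.487  0.0696 0.1291] max [0.5203 0.1054 0.1379]
orange 68 px 274.3 221.8 med [0.5765 0.0919 0.0203] min [0.5702 0.0796 0.0168] max [0.5822 0.1026 0.0272]
yellow 926 px 395.9 260.4 med [ 0.4959 -0.1551  0.0055] min [ 0.4615 -0.1898  0.    ] max [ 0.5297 -0.1204  0.0113]
green 74 px 240.1 259.9 med [0.4995 0.1607 0.0199] min [0.489  0.1544 0.0159] max [0.5118 0.1683 0.0276]
side
red 212 px 319.8 212.4 med [0.5059 0.0765 0.1204] min [0.4894 0.0639 0.0993] max [0.5214 0.1043 0.1363]
orange 55 px 315.8 222.9 med [0.4511 0.3274 0.064 ] min [0.4139 0.0777 0.0183] max [0.5845 0.3423 0.068 ]
yellow 520 px 323.7 306.2 med [ 0.4975 -0.1564  0.0065] min [ 0.4627 -0.192   0.0037] max [ 0.5318 -0.1182  0.0087]
green 31 px 316.1 237.7 med [0.5011 0.1647 0.0219] min [0.4905 0.1569 0.0203] max [0.5116 0.1692 0.0278]
redtop [0.50282438 0.08706279 0.13869213] -136.51750908249434 [0.01869475 0.16547483]
plate edge yaw -10.859207208522115 [-0.19183138 -0.01044539] 0.0012836178353384797
plate edge yaw -11.02502065985234 [-0.19483354 -0.10759055] 
[... 277 characters left out ...]
4168701171875), 129.43099975585938) [0.48509773 0.10149917 0.022     ]
-0.4 [0.0, 0.03, 0.04, 0.04, 0.04, 0.03, 0.04, 0.04, 0.03, 0.1, 0.13]
-0.3 [0.0, 0.03, 0.04, 0.04, 0.0, 0.01, 0.01, 0.0, 0.05, 0.15, 0.15]
-0.2 [0.0, 0.04, 0.04, 0.03, 0.01, 0.01, 0.01, 0.16, 0.17, 0.17, 0.15]
-0.1 [0.0, 0.04, 0.04, 0.01, 0.01, 0.01, 0.01, 0.01, 0.01, 0.17, 0.16]
-0.0 [0.0, 0.03, 0.04, 0.03, 0.11, 0.02, 0.03, 0.08, 0.14, 0.18, 0.16]
0.1 [0.0, 0.03, 0.04, 0.01, 0.12, 0.14, 0.12, 0.06, 0.1, 0.15, 0.15]
0.2 [0.0, 0.03, 0.04, 0.01, 0.01, 0.03, 0.0, 0.01, 0.13, 0.16, 0.17]
0.3 [0.0, 0.04, 0.07, 0.07, 0.07, 0.01, 0.03, 0.03, 0.12, 0.18, 0.21]
0.4 [0.0, 0.04, 0.05, 0.05, 0.05, 0.04, 0.05, 0.05, 0.11, 0.17, 0.17]
```

>>> step_arm(commands=[[[23, 22.5, 0], 0], [[23, 22.5, 0], 0], [[23, 22.5, 0], 0], [[23, 22.5, 0], 0], [[23, 22.5, 0], 0], [[23, 22.5, 0], 0], [[23, 22.5, 0], 0], [[23, 22.5, 0], 0], [[23, 22.5, 0], 0], [[23, 22.5, 0], 0], [[23, 22.5, 0], 0], [[23, 22.5, 0], 0], [[23, 22.5, 0], 0], [[23, 22.5, 0], 0], [[23, 22.5, 0], 0], [[23, 22.5, 0], 0], [[23, 22.5, 0], 0], [[23, 22.5, 0], 0], [[0, 0, 0], 10], [[0, 0, 0], 10]], gripper=0)

```text
time_s: 2.6
tcp_pos: [0.4727, 0.1435, 0.2044]
eef_rot: [180.0, 0.0, -36.5]
contact_force: [0.1, 0.4, 0.3]
gripper_width: 0.0877
```

Run:
```python
from h import *
c=dict(np.load("top0.npz"));P=pts(c)
m=masks(c)["red"].copy(); m[:, :255]=0; m[:,290:]=0;m[:235]=0;m[270:]=0
Q=P[m];Q=Q[Q[:,2]>.12];x=Q[:,:2]-Q[:,:2].mean(0);w,V=np.linalg.eigh(x.T@x);print("redtop",len(Q),Q.mean(0),np.degrees(np.arctan2(*V[::-1,1])), np.ptp(x@V,axis=0))
from plant import r
s=r.get_state();print(s["joints"],s["tcp_pos"],s["eef_rot"])
```

```text
redtop 165 [0.50282438 0.08706279 0.13869213] -136.51750908249434 [0.01869475 0.16547483]
[ 3.97266905e+01  3.33873002e+00 -2.15498524e+01 -1.22158215e-02
 -6.51559264e+01  1.37367805e+01] [0.47267104 0.14350997 0.20439252] [ 1.79959395e+02  2.13336078e-02 -3.65416734e+01]
```

Run:
```python
from h import *
c=dict(np.load("top0.npz"));P=pts(c)
m=masks(c)["red"].copy(); m[:, :255]=0; m[:,290:]=0;m[:235]=0;m[270:]=0
f=240/np.tan(np.radians(float(c["vfov"]))/2);E=c["extrinsics"]
n,l,st,ce=cv2.connectedComponentsWithStats(m.astype(np.uint8));print(st)
k=1+st[1:,4].argmax();v,u=np.nonzero(l==k)
d=np.stack([(u-c["cx"])/f,(v-c["cy"])/f,np.ones(len(u))],-1)@E[:3,:3].T;q=(E[:3,3]+d*((.134-E[2,3])/d[:,2])[:,None])[:,:2]
(a,b),wh,ang=cv2.minAreaRect(q.astype(np.float32));print((a,b),wh,ang)
x=q-q.mean(0);w,V=np.linalg.eigh(x.T@x);print(q.mean(0),np.degrees(np.arctan2(V[1,1],V[0,1])),np.ptp(x@V,axis=0))
# line of bail + tabs by pixel-plane
for n,h in (("orange",.02),("green",.02)):
    m=masks(c)[n].copy();m[:,:225]=0;m[:,330:]=0;m[:210]=0;m[300:]=0
    v,u=np.nonzero(m);d=np.stack([(u-c["cx"])/f,(v-c["cy"])/f,np.ones(len(u))],-1)@E[:3,:3].T;q=(E[:3,3]+d*((h-E[2,3])/d[:,2])[:,None])[:,:2];print(n,q.mean(0))
```

```text
[[     0      0    640    480 307035]
 [   260    241     21     19    165]]
(0.503296434879303, 0.08730144053697586) (0.04115618020296097, 0.013496622443199158) 48.170570373535156
[0.50338394 0.08754756] 47.765719573625596 [0.01352887 0.04110368]
orange [0.57684339 0.091485  ]
green [0.49974401 0.16054681]
```

>>> step_arm(commands=[[[0, 0, 0], -10], [[0, 0, 0], -10], [[0, 0, 0], -10], [[0, 0, 0], -10], [[0, 0, 0], -10], [[0, 0, 0], -10], [[0, 0, 0], -10], [[0, 0, 0], -10], [[0, 0, 0], 0]])

```text
time_s: 3.72
tcp_pos: [0.4725, 0.1441, 0.2045]
eef_rot: [-180.0, 0.0, 43.8]
contact_force: [0.8, 0.4, -0.0]
gripper_width: 0.0875
```

>>> step_arm(commands=[[[0, 0, 0], -4.2], [[-5.25, 15.3, 0], 0], [[-5.25, 15.3, 0], 0], [[-5.25, 15.3, 0], 0], [[-5.25, 15.3, 0], 0], [[0, 0, 0], 0], [[0, 0, 15], 0], [[0, 0, 15], 0], [[0, 0, 15], 0], [[0, 0, 15], 0], [[0, 0, 15], 0], [[0, 0, 15], 0], [[0, 0, 10], 0], [[0, 0, 8], 0], [[0, 0, 0], 0]])

```text
time_s: 5.6
tcp_pos: [0.504, 0.0875, 0.0963]
eef_rot: [-180.0, 0.1, 48.1]
contact_force: [-0.5, 0.1, 0.5]
gripper_width: 0.0873
```

Run:
```python
from plant import r, imaging
import cv2,numpy as np
for n in ("side","top"):
    c=imaging.capture(n); np.savez(f"{n}1.npz",**c)
    i=c["img"][:,:,::-1]; i=i[170:290,240:400] if n=="side" else i[200:320,200:360]
    cv2.imwrite(f"pics/{n}1.png",cv2.resize(i,None,fx=4,fy=4))
s=r.get_state();print(s)
```

```text
{'time_s': 5.7, 'joints': array([ 3.18686789e+01,  1.10093477e+01, -2.81027093e+01,  1.13860751e-02,
       -5.08597889e+01,  1.06179537e+02]), 'qd': array([ 0.07818463, -0.41481122,  0.23082117, -0.0723075 , -0.00730204,
        0.01970559]), 'joint_torque': array([-1.16460049e-02, -3.94956458e+01,  2.39657718e+01,  5.59918374e+00,
        7.44232885e-02,  2.62158128e-04]), 'tcp_pos': array([0.50454479, 0.08775281, 0.0970598 ]), 'eef_rot': array([ 1.79983670e+02, -2.45767544e-02,  4.80554039e+01]), 'contact_force': array([-0.39709868, -0.41734555,  0.61184747]), 'moment': array([-0.13505582, -0.08911666, -0.01559658]), 'gripper_width': 0.08777557760355832}
```

View pics/side1.png

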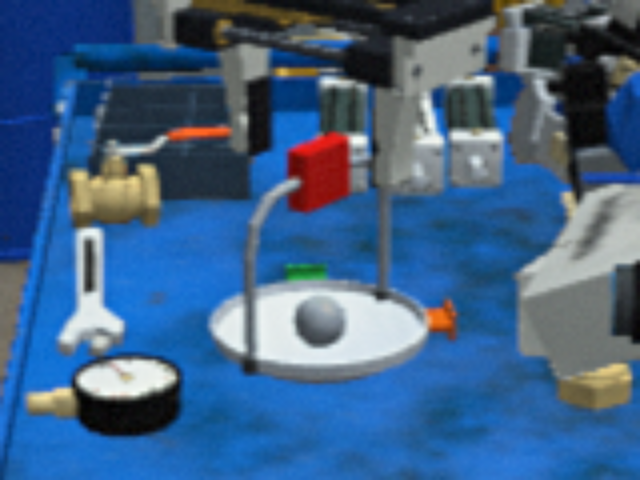

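View pics/top1.png

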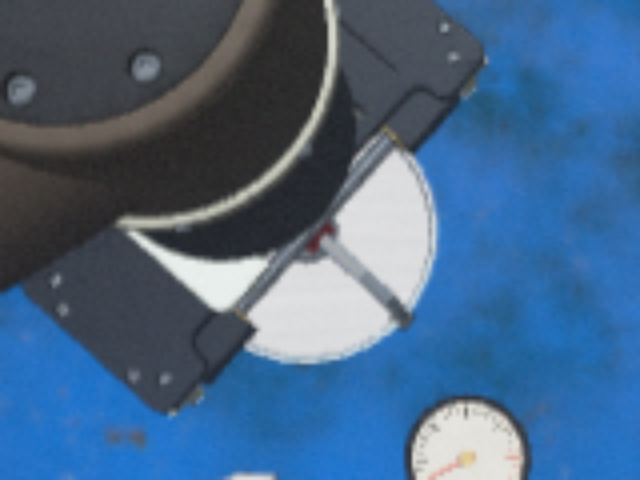

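The side view shows the open fingers on either side of the red block, near (260,100) and (395,120) in the crop, with the ball in the middle of the dish at (320,320). I'll close the gripper.

>>> step_arm(commands=[[[0, 0, 0], 0], [[0, 0, 0], 0], [[0, 0, 0], 0], [[0, 0, 0], 0], [[0, 0, 0], 0], [[0, 0, 0], 0], [[0, 0, 0], 0], [[0, 0, 0], 0], [[0, 0, 0], 0], [[0, 0, 0], 0]], gripper=1, grip_force=30)

```text
time_s: 6.95
tcp_pos: [0.5041, 0.0877, 0.0967]
eef_rot: [-180.0, 0.0, 48.1]
contact_force: [-0.5, 1.6, -0.0]
gripper_width: 0.0154
```

>>> step_arm(commands=[[[0, 0, -2], 0], [[0, 0, -4], 0], [[0, 0, -6], 0], [[0, 0, -8], 0], [[0, 0, -8], 0], [[0, 0, -8], 0], [[0, 0, -8], 0], [[0, 0, -8], 0], [[0, 0, -8], 0], [[0, 0, -8], 0], [[0, 0, -8], 0], [[0, 0, -8], 0], [[0, 0, -8], 0], [[0, 0, -8], 0], [[0, 0, -8], 0], [[0, 0, -6], 0], [[0, 0, -4], 0], [[0, 0, -2], 0], [[0, 0, 0], 0]])

```text
time_s: 9.32
tcp_pos: [0.5042, 0.0877, 0.2167]
eef_rot: [-180.0, -0.0, 48.1]
contact_force: [0.3, 0.4, -3.7]
gripper_width: 0.0157
```

```bash
cat > look.py <<'E'
import sys
from plant import r, imaging
from h import *
k=sys.argv[1]
for n in ("side","top"):
    c=imaging.capture(n); np.savez(f"{n}{k}.npz",**c)
    i=c["img"][:,:,::-1]; i=i[130:330,220:480] if n=="side" else i[140:340,220:480]
    cv2.imwrite(f"pics/{n}{k}.png",cv2.resize(i,None,fx=3,fy=3))
    report(c,(225,375,130,330) if n=="side" else (225,480,150,320))
s=r.get_state();print({q:np.round(s[q],4) for q in("time_s","tcp_pos","eef_rot","joints","contact_force","moment","gripper_width")})
E
python3 look.py 2
```

```text
red 179 px 317.8 163.5 med [0.4996 0.0729 0.2334] min [0.4881 0.0628 0.2196] max [0.5214 0.1007 0.2551]
orange 42 px 323.2 202.1 med [0.574  0.0959 0.139 ] min [0.414  0.0764 0.0641] max [0.586  0.3395 0.1476]
yellow 527 px 324.2 304.3 med [ 0.4975 -0.1565  0.0065] min [ 0.4628 -0.191  -0.0271] max [0.8711 1.9402 0.0092]
green 27 px 315.7 192.2 med [0.502  0.166  0.1434] min [0.4895 0.1539 0.1405] max [0.512  0.169  0.1471]
red 0
orange 0
yellow 923 px 395.9 260.4 med [ 0.4959 -0.1548  0.0056] min [ 4.617e-01 -1.896e-01  1.000e-04] max [ 0.5298 -0.1201  0.0112]
green 0
{'time_s': np.float64(9.425), 'tcp_pos': array([0.5041, 0.0876, 0.2165]), 'eef_rot': array([-1.799877e+02,  1.950000e-02,  4.804930e+01]), 'joints': array([ 3.187170e+01,  4.596100e+00, -1.853270e+01, -6.900000e-03,
       -6.689330e+01,  1.061803e+02]), 'contact_force': array([-0.0441, -0.0723, -4.3807]), 'moment': array([-0.0259, -0.0305,  0.016 ]), 'gripper_width': np.float64(0.0158)}
```

View pics/side2.png

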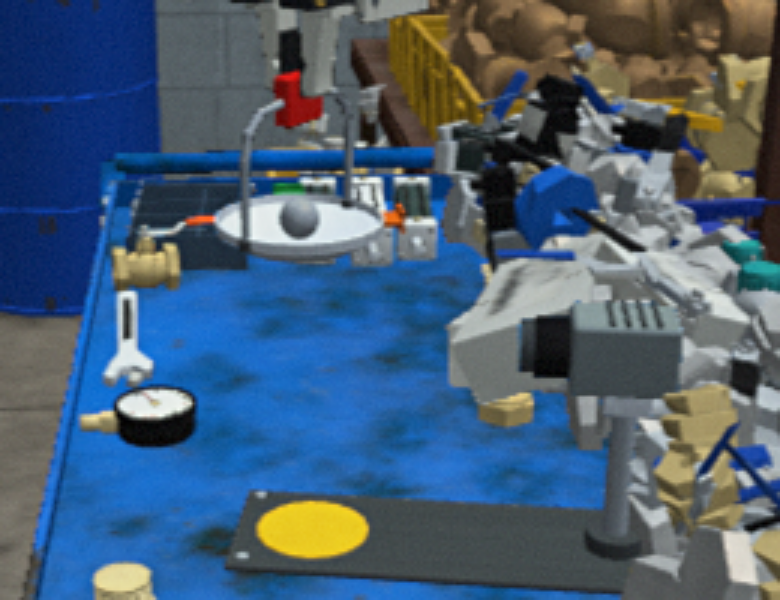

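View pics/top2.png

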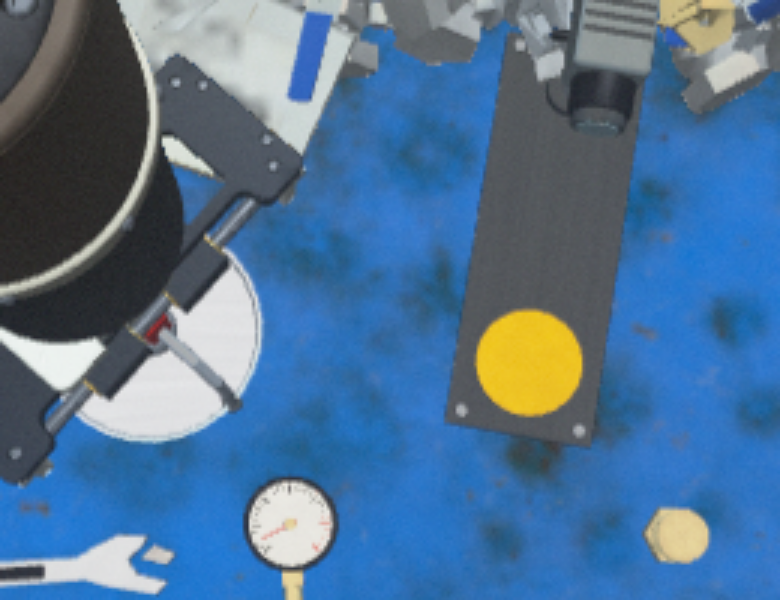

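The dish is lifted and level, with the ball at (300,215) in the middle. I'll carry it straight across to the spot.

>>> step_arm(commands=[[[-3.1, 2.6, 0], 0], [[-6.2, 5.2, 0], 0], [[-9.3, 7.9, 0], 0], [[-12.4, 10.5, 0], 0], [[-12.4, 10.5, 0], 0], [[-12.4, 10.5, 0], 0], [[-12.4, 10.5, 0], 0], [[-12.4, 10.5, 0], 0], [[-12.4, 10.5, 0], 0], [[-12.4, 10.5, 0], 0], [[-12.4, 10.5, 0], 0], [[-12.4, 10.5, 0], 0], [[-12.4, 10.5, 0], 0], [[-12.4, 10.5, 0], 0], [[-12.4, 10.5, 0], 0], [[-9.3, 7.9, 0], 0], [[-6.2, 5.2, 0], 0], [[-3.1, 2.6, 0], 0], [[0, 0, 0], 0]])

```text
time_s: 11.8
tcp_pos: [0.497, -0.156, 0.2167]
eef_rot: [-180.0, 0.0, 48.0]
contact_force: [0.1, -0.1, -3.7]
gripper_width: 0.0156
```

>>> step_arm(commands=[[[0, 0, 0], 1], [[0, 0, 0], 2], [[0, 0, 0], 2], [[0, 0, 0], 2], [[0, 0, 0], 2], [[0, 0, 0], 2], [[0, 0, 0], 2], [[0, 0, 0], 1], [[0, 0, 0], 0]])

```text
time_s: 12.92
tcp_pos: [0.497, -0.1559, 0.2168]
eef_rot: [-180.0, -0.0, 34.0]
contact_force: [-0.3, 0.5, -3.8]
gripper_width: 0.0155
```

```bash
python3 look.py 3
```

```text
red 292 px 321.9 194.6 med [ 0.4918 -0.168   0.2327] min [ 0.478  -0.1772  0.2183] max [ 0.5183 -0.1507  0.2557]
orange 77 px 332.7 227.1 med [ 0.5642 -0.1635  0.14  ] min [ 0.414  -0.1841  0.0629] max [0.5762 0.3405 0.148 ]
yellow 521 px 323.8 305.9 med [ 0.4974 -0.1565  0.0066] min [ 0.4627 -0.1911 -0.0784] max [0.8715 1.434  0.0091]
green 35 px 329.2 227.2 med [ 0.5139 -0.0815  0.1414] min [ 0.5015 -0.0904  0.14  ] max [ 0.5237 -0.0738  0.1467]
red 0
orange 0
yellow 0
green 8 px 364.1 243.6 med [ 0.5107 -0.078   0.1452] min [ 0.5079 -0.0823  0.1383] max [ 0.5122 -0.0761  0.15  ]
{'time_s': np.float64(13.025), 'tcp_pos': array([ 0.497 , -0.1559,  0.2168]), 'eef_rot': array([-1.799999e+02,  6.000000e-04,  3.406670e+01]), 'joints': array([ 4.190200e+00,  5.481800e+00, -1.750540e+01,  2.000000e-04,
       -6.701340e+01,  1.198764e+02]), 'contact_force': array([ 0.5743, -0.2681, -3.9666]), 'moment': array([-0.0631, -0.055 , -0.0618]), 'gripper_width': np.float64(0.0155)}
```

View pics/side3.png

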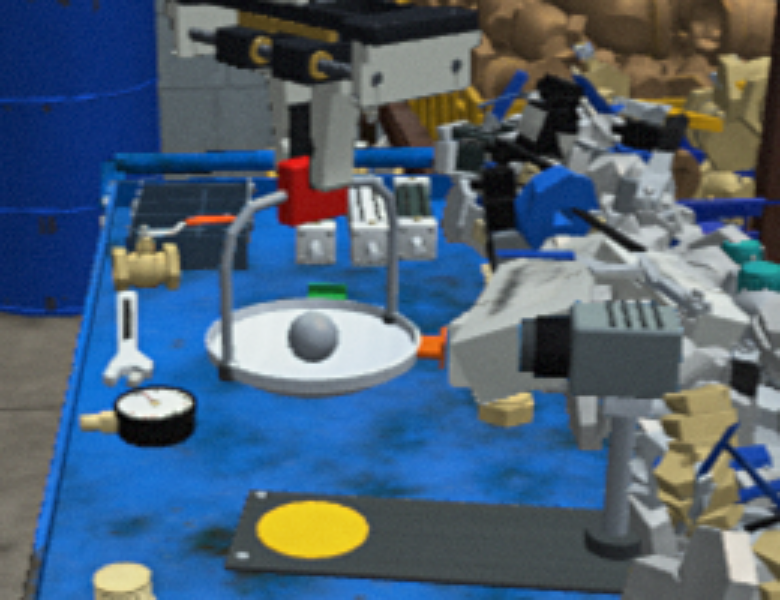

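View pics/top3.png

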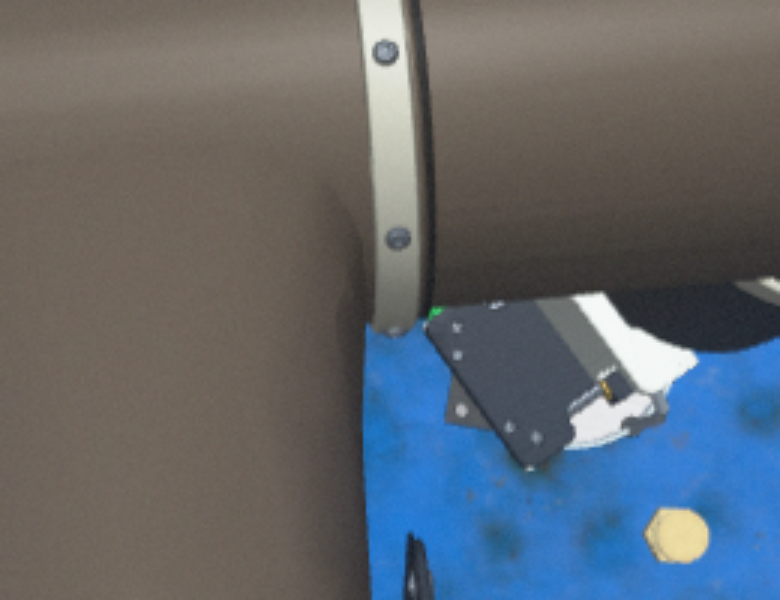

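```bash
cat > chk.py <<'E'
import sys
from h import *
c=dict(np.load(f"side{sys.argv[1]}.npz"));P=pts(c);M=masks(c)
for k in("orange","green"):
    m=M[k]&(np.hypot(P[...,0]-.497,P[...,1]+.156)<.1)&(P[...,2]>.1);Q=P[m]
    print(k,len(Q),np.median(Q,0).round(4)) if len(Q) else print(k,0)
D=(np.hypot(P[...,0]-.497,P[...,1]+.156)<.066)&(P[...,2]>.115)&(P[...,2]<.185)
g=c["img"].astype(int);w=g.mean(2)
fl=D&(w>190)&(P[...,2]<.14);Q=P[fl];A=np.c_[Q[:,:2]-[.497,-.156],np.ones(len(Q))];print("floor plane",np.linalg.lstsq(A,Q[:,2],rcond=None)[0],len(Q))
b=D&(P[...,2]>.135)&(np.hypot(P[...,0]-.497,P[...,1]+.156)<.03);Q=P[b]
from scipy.optimize import least_squares
s=least_squares(lambda p:np.linalg.norm(Q-p,axis=1)-.016,[.497,-.15,.14],loss="soft_l1",f_scale=.002);print("ball",len(Q),s.x.round(4),s.cost)
# full rim ellipse plane: dish points with z in rim range
m=M["yellow"]
E
python3 chk.py 3
```

```text
orange 45 [ 0.5693 -0.1737  0.1408]
green 35 [ 0.5139 -0.0815  0.1414]
floor plane [0.00606479 0.05274509 0.13171747] 856
ball 204 [ 0.4986 -0.1555  0.1412] 9.216901543156758e-05
```

Ball centre measures (0.4986, -0.1555, 0.141) against the spot at (0.497, -0.156) and a lens height of 0.140. The tabs put the dish's yaw at about -13° and the stand's at -11°. I'll hold here, then do the quarter turn.

>>> step_arm(commands=[[[0, 0, 0], 0], [[0, 0, 0], 0], [[0, 0, 0], 0], [[0, 0, 0], 0], [[0, 0, 0], 0], [[0, 0, 0], 0], [[0, 0, 0], 0], [[0, 0, 0], 0], [[0, 0, 0], 0], [[0, 0, 0], 0], [[0, 0, 0], 0], [[0, 0, 0], 0], [[0, 0, 0], 0], [[0, 0, 0], 0], [[0, 0, 0], 0], [[0, 0, 0], 0], [[0, 0, 0], 0], [[0, 0, 0], 0], [[0, 0, 0], 0], [[0, 0, 0], 0]])

```text
time_s: 15.52
tcp_pos: [0.497, -0.1559, 0.2168]
eef_rot: [-180.0, 0.0, 34.1]
contact_force: [-0.1, -0.2, -3.4]
gripper_width: 0.0156
```

>>> step_arm(commands=[[[0, 0, 0], 1], [[0, 0, 0], 2], [[0, 0, 0], 3], [[0, 0, 0], 4], [[0, 0, 0], 4], [[0, 0, 0], 4], [[0, 0, 0], 4], [[0, 0, 0], 4], [[0, 0, 0], 4], [[0, 0, 0], 4], [[0, 0, 0], 4], [[0, 0, 0], 4], [[0, 0, 0], 3], [[0, 0, 0], 2], [[0, 0, 0], 1]])

```text
time_s: 17.4
tcp_pos: [0.497, -0.1559, 0.2168]
eef_rot: [180.0, 0.0, -14.0]
contact_force: [-0.1, -0.2, -3.7]
gripper_width: 0.016
```

>>> step_arm(commands=[[[0, 0, 0], 1], [[0, 0, 0], 2], [[0, 0, 0], 3], [[0, 0, 0], 4], [[0, 0, 0], 4], [[0, 0, 0], 4], [[0, 0, 0], 4], [[0, 0, 0], 4], [[0, 0, 0], 4], [[0, 0, 0], 4], [[0, 0, 0], 3], [[0, 0, 0], 2], [[0, 0, 0], 1], [[0, 0, 0], 0], [[0, 0, 0], 0]])

```text
time_s: 19.27
tcp_pos: [0.497, -0.1559, 0.2168]
eef_rot: [-180.0, -0.0, -53.9]
contact_force: [0.3, 0.4, -3.4]
gripper_width: 0.0157
```

```bash
python3 look.py 4; python3 chk.py 4
```

```text
red 252 px 326.5 193.7 med [ 0.5034 -0.1721  0.2342] min [ 0.4823 -0.1805  0.22  ] max [ 0.5147 -0.1469  0.2606]
orange 43 px 297.8 216.6 med [0.4425 0.3312 0.0665] min [ 0.414  -0.2387  0.0626] max [0.497  0.3404 0.1475]
yellow 525 px 324.0 305.3 med [ 0.4973 -0.1568  0.0064] min [ 0.4628 -0.1905 -0.0783] max [0.8714 1.4641 0.0087]
green 49 px 364.1 244.3 med [ 0.57   -0.1757  0.1408] min [ 0.5617 -0.1829  0.1362] max [ 0.578  -0.1595  0.1477]
red 46 px 414.8 247.2 med [ 0.4879 -0.1422  0.2536] min [ 0.4803 -0.157   0.2518] max [ 0.4985 -0.1355  0.2578]
orange 24 px 451.7 261.5 med [ 0.4765 -0.23    0.1404] min [ 0.4729 -0.2334  0.1384] max [ 0.4828 -0.2235  0.1467]
yellow 0
green 0
{'time_s': np.float64(19.375), 'tcp_pos': array([ 0.497 , -0.1559,  0.2168]), 'eef_rot': array([ 1.799982e+02, -2.900000e-03, -5.393390e+01]), 'joints': array([ 4.18990e+00,  5.48280e+00, -1.75028e+01,  3.70000e-03,
       -6.70143e+01,  3.18747e+01]), 'contact_force': array([-0.0074,  0.9693, -4.0671]), 'moment': array([ 0.1084, -0.0106, -0.0032]), 'gripper_width': np.float64(0.0159)}
orange 11 [ 0.4906 -0.2358  0.1463]
green 49 [ 0.57   -0.1757  0.1408]
floor plane [-0.00386862  0.05192987  0.1316935 ] 818
ball 203 [ 0.4989 -0.1555  0.1411] 8.995468958633115e-05
```

View pics/side4.png

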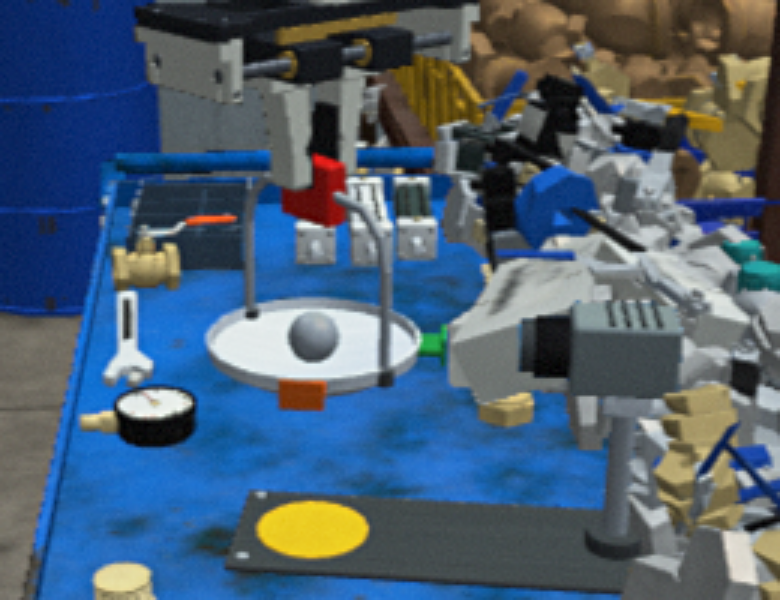

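The green tab now faces the lens, at (433,343), with the ball in the middle at (313,337). The tabs show the dish turned about 3–4° past square, so I'll trim it back and settle.

>>> step_arm(commands=[[[0, 0, 0], -1], [[0, 0, 0], -1], [[0, 0, 0], -1], [[0, 0, 0], 0], [[0, 0, 0], 0], [[0, 0, 0], 0], [[0, 0, 0], 0], [[0, 0, 0], 0], [[0, 0, 0], 0], [[0, 0, 0], 0], [[0, 0, 0], 0], [[0, 0, 0], 0]])

```text
time_s: 20.88
tcp_pos: [0.497, -0.1559, 0.2168]
eef_rot: [-180.0, -0.0, -50.9]
contact_force: [0.5, 0.1, -4.5]
gripper_width: 0.0156
```

```bash
python3 look.py 5 | tail -4; python3 chk.py 5
python3 - <<'E'
from plant import close_job
print(close_job())
E
```

```text
yellow 0
green 0
{'time_s': np.float64(20.975), 'tcp_pos': array([ 0.497 , -0.1559,  0.2168]), 'eef_rot': array([-1.799985e+02, -1.800000e-03, -5.094600e+01]), 'joints': array([ 4.19270e+00,  5.48040e+00, -1.75049e+01,  7.00000e-04,
       -6.70124e+01,  3.48611e+01]), 'contact_force': array([ 0.4512, -0.6079, -3.6256]), 'moment': array([ 0.1031, -0.0031,  0.0407]), 'gripper_width': np.float64(0.0155)}
orange 14 [ 0.4895 -0.2366  0.1467]
green 47 [ 0.5709 -0.171   0.1409]
floor plane [-0.00317267  0.053828    0.13166725] 838
ball 204 [ 0.4988 -0.1554  0.1411] 8.024716483220868e-05
the job is handed in; nothing more can be done
None
```

I carried out the whole job and handed it in at about 21 s of the 48 s allowed; no verdict was reported. I gripped the dish by the red block, lifted it 120 mm and carried it level to above the spot. I held it there for about 2.6 s with the orange tab facing the lens. Then I gave it the quarter turn, trimmed it back 3° and handed in with the green tab facing the lens.

What the last checks showed:

| Check | Measured | Target |
|---|---|---|
| Tool over the spot | (0.497, -0.156) m | (0.497, -0.156) m |
| Ball height | 0.141 m | 0.140 m |
| Ball off the grip axis | about 2 mm | 12 mm or less |
| Green tab direction | about -12° | -11° (stand's yaw) |
| Force on the tool | about 4 N down | 4.2 N (dish and ball) |
| Tool tilt | about 0° | under 5.7° |

- **Disagreement:** the plane I fitted to the dish floor showed a slope of about 0.05. It kept the same world direction when the dish turned, so I took it as bias from the viewing angle, not a real tilt. It is under the 0.1 rad limit either way.
- **Bystanders:** nothing touched the gauge or the plug in the pictures. I never identified the cap with certainty or measured its position, but no move came near the loose brass parts.

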